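# Load a post bracket into a weld fixture and clamp it

### The job

Load the square-post bracket into the weld fixture: set its base plate down gently on the rest strips with the longer, drilled end towards the toggle clamp, and push it home against the end stop and both side stops, so that it keeps the part-present switch pin pushed in. Let go of it, then bring the clamp handle fully down to clamp it. Leave the other things on the bench where they are.

Things in the scene. Friction and masses are not known exactly. Their poses are not given: they have to be found in the camera images.
- bracket: The bracket to load, bare steel, 0.65 to 0.83 kg: base plate 150 (its x) x 60 (its y) x 8 mm with an upright square tube post 40 x 40 mm, top 70 mm above the plate's underside. The post is off-centre: its axis is 55 mm from the plate's short end (-x), 95 mm from its long end (+x), which has two bolt holes. Origin: centre of the plate's underside, z up.
- bracket_post (a point): A point on the axis of the bracket's post, 45 mm above the plate's underside, 25 mm below the post's top: the place to grip (40 mm wide, faces along the bracket's x and y). Same axes as the bracket; it lies at x -20 mm, y 0 of the bracket.
- fixture: Weld fixture fixed to the bench: light metal plate 300 (its x) x 150 (its y) x 15 mm, origin at the centre of its underside, z up; the points below are in this frame, mm, heights from the bench. Stops at its -x end and +y side, toggle clamp on the +x half (frame x 54 to 116, top z 57). The open clamp bar stands up from x 45 on, to z 125: lower the bracket close to its place.
- nest (a point): Where the point bracket_post comes when the bracket is fully home: fixture x -75, y 0, z 68. Home, the bracket's x is along the fixture's x, its underside at z 23 on two dark rest strips that run along y at x -108 and x 0 (22 mm wide, y -62 to 38), its short end touches the end stop (push to -x) and its long edge both side stops (push to +y).
- end_stop (a point): Middle of the end stop's face, fixture x -130, y 0, z 27; the block spans y -22 to 22, top z 37 (screw head 40).
- side_stops (a point): Midway between the two side stops in the plane of their faces, fixture x -65, y 30, z 27. The blocks span x -118 to -98 and x -32 to -12, top z 37 (screw heads 40). Between them is the black switch body, x -82 to -48, y 38 to 68, top z 41.
- switch_pin (a joint): Travel of the part-present switch's sensing pin, m: 0 = out, 0.006 = pushed in flush with the side stops' faces. Spring-loaded, about 0.4 N out, 0.85 N in.
- pin_tip (a point): Rounded end of the sensing pin, 8 mm thick, level, along the fixture's y at x -65, z 27. Out, it stands 6 mm before the side stops' faces (y 24), so a bracket lowered closer would land on it: lower it about 10 mm clear of the stops, then slide it. The bracket's weight and friction hold the pin in once home.
- clamp_handle (a joint): Toggle clamp's handle, rad: 0 = open, raised 50 degrees above level towards the fixture's +x; grows as it is pressed down; 0.87 = fully down, level, locked. It stays where it is left; pressing takes 2 to 8 N. The clamp bar swings down with it and its rubber pad presses the bracket's long end at fixture x 5, y 0 with 5 to 15 N.
- handle_pivot (a point): Axis of the handle's hinge, parallel to the fixture's y, at fixture x 100, y 0, height 50 mm.
- handle_end (a point): Tip of the handle's black round grip, 132 mm from the pivot; the grip is 17 mm thick and 100 mm long. At the start 150 mm high, at the end 50 mm (fixture x 232). Closed fingertips pushed straight down 75 mm beyond the pivot (fixture x 175, y 0) bring it down; the grip's top is then at 58 mm.
- round_foot: Another part, to be left: square plate 80 x 80 x 8 mm with a round post 34 mm thick, 63 mm high in all. Origin under its centre.
- slug: Steel round, 60 mm thick, 55 mm high, standing. Origin under its centre.
- tub: Open whitish plastic tub with steel scraps, 120 x 170 x 60 mm. Origin under its centre.
- wood_block: Length of timber, 55 x 240 x 45 mm. Origin under its centre.
- flat_bar: Steel flat, 40 x 200 x 6 mm, lying. Origin under its centre.
- tape_measure: Grey tape measure, 68 x 36 x 62 mm, standing. Origin under its centre.
- hammer: Hammer, 280 mm long, lying beside the fixture, nearer the robot. Origin near its middle, on the bench.
Things that resemble listed ones, but are neither listed nor needed, are in the scene too. What is shaped like the bracket but brown is not meant.

How it is judged:
On the way, in this order (a step that is already met when the one before it is completed fails the run):
1. the bracket lies flat in the fixture, home against the end stop and side stops, and holds the switch pin in (value of joint switch_pin above 0.0045 m and x of bracket_post in the frame of fixture between -0.0775 and -0.072 m and y of bracket_post in the frame of fixture between -0.002 and 0.002 m and z of bracket_post in the frame of fixture between 0.0655 and 0.07 m and angle between bracket_post's own z axis and vertical below 0.03 rad and angle between the x axis of bracket_post and the x axis of fixture, either way round below 0.04 rad), for 0.2 s.
2. the clamp handle is fully down on the bracket (value of joint clamp_handle above 0.84 rad), for 0.2 s.
At the end, for the whole second after the job is handed in: Bracket at rest flat on the strips (tilt under 0.03 rad), drilled end to the clamp, aligned within 0.04 rad, within 3 mm of the end stop and 2 mm of the side stops, pin in more than 4.5 mm, clamp handle within 0.03 rad of fully down (all of step 1 and value of joint clamp_handle above 0.84 rad and linear speed of bracket below 0.01 m/s); the robot touches nothing.
It fails at once if the bracket is dropped (moves faster than 0.5 m/s out of the fingers, a fall of some 13 mm) (linear speed of bracket above 0.5 m/s and contact force between the fingers and bracket below 0.1 N).
It fails at once if the bracket is rammed into the fixture (over 100 N between them) (contact force between bracket and fixture above 100 N).
It fails at once if another thing on the bench is moved by more than 40 mm (distance of any of round_foot, slug, tub, wood_block, flat_bar, tape_measure, hammer from where it was at the start of the episode above 0.04 m).
It also fails if it takes over 48 s, if anything falls off the work surface, if the arm or the gripper's body presses on something with over 40 N, if the wrist force passes 120 N, or if a joint passes its speed limit or range.

### The arm

A 7-joint arm with a two-finger parallel gripper is mounted at the origin on the work surface. World frame = base frame: x ahead of the robot, y to its left, z up, the work surface at z = 0. Lengths are in m, angles in rad, forces in N, time in s.
With the tool pointing down it reaches from about 0.35 to 0.9 m from the base axis. Payload 8.1 kg.
Tool frame: the origin (TCP) lies between the finger pads; the fingertips stand 19 mm ahead of it and the grasp point (between the pads) is the TCP; x points along the fingers, y is the direction in which the jaws open and shut, and the axes are right-handed (so a half turn about x gives the same grasp; the last joint's range is limited). The gripper opens to 85 mm and grips with 20 to 120 N. Pads are 22 mm wide; open, the fingers measure 114 mm over their backs; the gripper's body (76 mm by 85 mm) begins 54 mm behind the grasp point. The pads swing forward as they close: fully open they stand 13 mm farther back than shut.
Start: joints at [-1.385, 0.434, 0.025, 1.573, -0.012, 1.134, -0.075], TCP at [0.178, 0.599, 0.25] pointing down, gripper open.
Joint ranges: [-2.62, 2.62], [-0.44, 2.09], [-1.27, 1.32], [0.08, 2.57], [-1.32, 4.46], [0.12, 2], [-2.74, 2.74]. Speed limits (rad/s): [2.22, 2.22, 3.01, 3.01, 3.14, 3.14, 3.14].

### API

Orientations are given as a 3x3 rotation matrix whose columns are the frame's x, y, z axes.
In Python, from cell import env gives the robot as it stands. The module is installed in compiled form; this text tells all that it offers.
- The arm moves only by the tool play_rows, never from a script. Its argument "targets" is a list that holds one entry, the list of rows, each a list of 7 numbers: the turn, a rotation vector about the tool's x, y, z in rad, then the shift along the tool's x, y, z in m, then the finger opening in m, from 0 to 0.0854. A call has 1 to 5 rows; each row is the pose to reach, as a shift and turn from the pose commanded when the call began, along the tool's axes at that moment; what a row does not reach only later rows make up. A row lasts 1/8 s, in which the tool goes at most 62.5 mm and 10.7 degrees, less where a joint would pass 70% of its speed; a pose out of reach is approached as far as the arm can. A call with a gripper value outside its range is refused whole. The fingers move at their own pace and stop on an object; the grip force is fixed at half the most. Time passes only in rows, so rows that repeat a pose let the fingers close. It gives the time, the measured TCP pose, the force and the opening at its end, in the units of the state.
- env.get_obs(): the state, without advancing time (a new reading comes with each control period).
- env.grab_frame(name): name is "scene" or "top" or "wrist"; returns the picture (400x640x3 uint8, red, green, blue); there is no depth.
- env.camera_model(name): a dict with "fov_y" (degrees; the focal length in pixels is half the picture's height over the tangent of half this angle, whatever the lens; pixels are square), "cx", "cy" (the principal point, pixels), "k1" (the pictures are not rectified: a ray, as slopes to the right and down, at radius r is drawn at 1 + k1 r^2 times it, then the intrinsics apply), "R" (3x3) and "t" (3): a world point X has camera coordinates R X + t; the wrist camera has in their place "tool_from_camera" (4x4, takes a point from camera to tool coordinates, whose origin is the TCP and whose axes are the tool frame's). Camera axes: x right, y down, z forward; pixel columns grow to the right and rows downward; lengths in m; the calibration is good to about 2 mm. A picture is of the moment at which its call begins: read the wrist's pose just before it. camera_model takes no time and is no camera call.
- env.finish_job(): hands the job in, once; it reports no verdict.
The state is a dict: "time": time; "qpos": joint angles; "joint_vel": joint speeds; "joint_efforts": joint torques, N m; "ee_pos": TCP position; "ee_rot": TCP orientation; "wrist_force": force on the tool from outside, world axes, zero at the start; "wrist_torque": the same for the moment, N m; "gripper_width": opening from 0.0 (shut) to 1.0 (fully open).
Only numpy, scipy, OpenCV 4.12 (cv2) and the standard library are available. Lean on these libraries where they do the work, as an engineer would, in place of code of your own. Each camera call takes 0.05 s, during which the arm holds its last target.

## Working session

There is one attempt and no reset: what is moved stays moved. The work goes in short steps, Python scripts to look and compute and a tool call to move; the robot and the scene stay as the last step left them, time stands still between calls to the robot, and variables do not carry over. Pictures are saved under pics/ and viewed, and the job is handed in when it is done.

Besides the shell and the picture viewer there is one more tool, called after "Emit:" in YAML: its name, and indented under it one key for each argument. play_rows: Moves the arm, as the interface text tells. Its arguments: {"type":"object","properties":{"targets":{"type":"array","items":{"type":"array","items":{"type":"array","items":{"type":"number"}}}}},"required":["targets"]}

```bash
mkdir -p pics; python3 - <<'E'
from cell import env
import cv2,numpy as np
o=env.get_obs();print(o)
for n in ["scene","top","wrist"]:
    f=env.grab_frame(n);cv2.imwrite(f"pics/{n}0.png",f[:,:,::-1]);print(n,env.camera_model(n))
E
```

```text
{'time': 0.0, 'qpos': array([-1.38459986,  0.43524364,  0.02500208,  1.57411173, -0.01159937,
        1.13401731, -0.07513561]), 'joint_vel': array([-0.00019339,  0.0009498 , -0.00094351,  0.00025574, -0.00120481,
       -0.0023304 , -0.00061807]), 'joint_efforts': array([-5.22689861e-04, -6.70446324e+01,  1.02484938e+00, -3.16218638e+01,
        1.55922677e-02,  1.21677355e-02, -3.96637688e-05]), 'ee_pos': array([0.17792901, 0.59862721, 0.2495078 ]), 'ee_rot': array([[-3.09231135e-04,  2.84924743e-01,  9.58549840e-01],
       [-1.60542166e-03,  9.58548509e-01, -2.84924865e-01],
       [-9.99998663e-01, -1.62698432e-03,  1.61011311e-04]]), 'wrist_force': array([-0.54503758, -0.82123199,  0.13475085]), 'wrist_torque': array([-0.06374178, -0.03700867, -0.00254661]), 'gripper_width': 1.0012734729952206}
scene {'fov_y': 51.34109423565438, 'cx': 313.10886265835455, 'cy': 188.17364884089795, 'k1': -0.08211692365766582, 'R': array([[ 0.0728678 ,  0.99720039, -0.0167829 ],
       [ 0.73604439, -0.06512446, -0.67379334],
       [-0.67299996,  0.03674488, -0.73872923]]), 't': array([ 0.06421229, -0.28541127,  1.95734361])}
top {'fov_y': 44.55165321751505, 'cx': 318.69991531751225, 'cy': 201.1383877091806, 'k1': -0.025960740330551787, 'R': array([[ 0.0032125 , -0.99991037,  0.01299731],
       [-0.99335697, -0.00468599, -0.11497815],
       [ 0.11502875, -0.0125416 , -0.99328299]]), 't': array([-0.09753398,  0.48481191,  1.44598133])}
wrist {'fov_y': 58.418180125215684, 'cx': 316.52057435308467, 'cy': 204.92941192065985, 'k1': -0.04006156492995476, 'tool_from_camera': array([[-2.36511319e-04, -2.84816197e-01,  9.58582119e-01,
        -1.25008285e-01],
       [ 9.99999657e-01, -8.27790910e-04,  7.75081355e-07,
         8.89103111e-05],
       [ 7.93284809e-04,  9.58581790e-01,  2.84816295e-01,
        -7.14155571e-02],
       [ 0.00000000e+00,  0.00000000e+00,  0.00000000e+00,
         1.00000000e+00]])}
```

View pics/scene0.png

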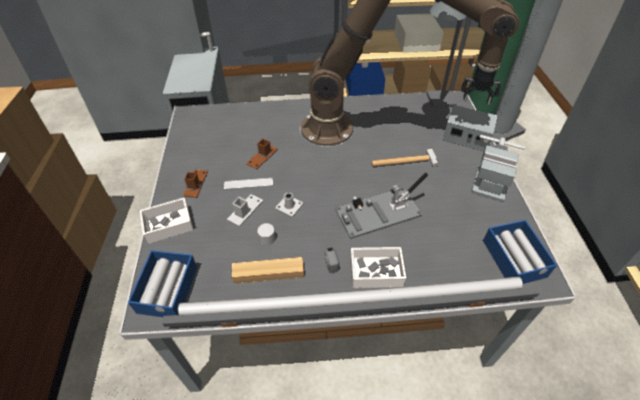

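View pics/top0.png

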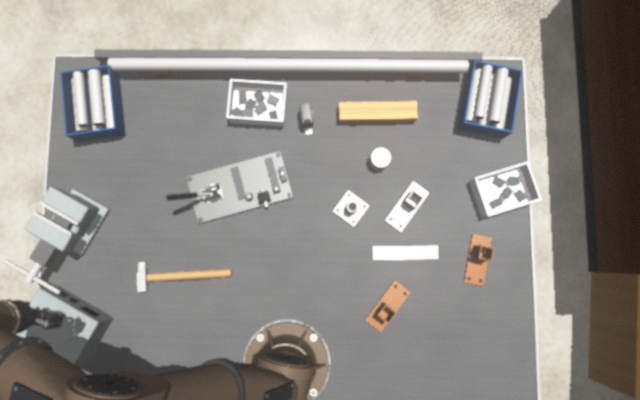

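View pics/wrist0.png

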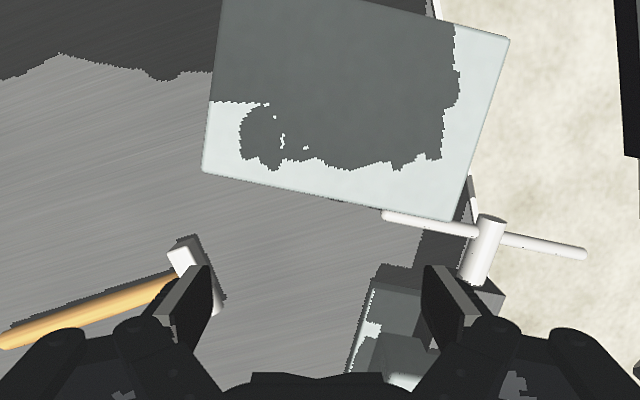

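Candidates for the bracket in the top view are the grey part with a square post (407,205), the round foot (351,208), the brown bracket (388,306) and the brown bracket (479,260). The description, bare steel with a square post, picks (407,205). I'll check that in a close crop.

```bash
cat > h.py <<'E'
import numpy as np,cv2
def K(m):
    f=200/np.tan(np.radians(m["fov_y"])/2); return f
def ray(m,uv,o=None):
    """world origin,dir for pixels; o=obs for wrist"""
    uv=np.atleast_2d(np.float64(uv)); f=K(m)
    k=np.array([[f,0,m["cx"]],[0,f,m["cy"]],[0,0,1]])
    # distort: xd = x(1+k1 r^2): same as opencv k1
    p=cv2.undistortPointsIter(uv.reshape(-1,1,2),k,np.array([m["k1"],0,0,0,0.]),None,None,(3,50,1e-12)).reshape(-1,2)
    d=np.c_[p,np.ones(len(p))]
    if o is None:
        R,t=m["R"],m["t"]; return -R.T@t, d@R
    T=m["tool_from_camera"]; Rt,pt=o["ee_rot"],o["ee_pos"]
    R=Rt@T[:3,:3]; return Rt@T[:3,3]+pt, d@R.T
def onz(m,uv,z,o=None):
    c,d=ray(m,uv,o); return c+d*((z-c[2])/d[:,2])[:,None]
def tri(rs):
    A=np.zeros((3,3));b=np.zeros(3)
    for c,d in rs:
        d=d/np.linalg.norm(d);P=np.eye(3)-np.outer(d,d);A+=P;b+=P@c
    x=np.linalg.solve(A,b)
    res=[np.linalg.norm((np.eye(3)-np.outer(d/np.linalg.norm(d),d/np.linalg.norm(d)))@(x-c)) for c,d in rs]
    return x,res
def proj(m,X,o=None):
    X=np.atleast_2d(X);f=K(m)
    if o is None: c=X@m["R"].T+m["t"]
    else:
        T=m["tool_from_camera"];c=((X-o["ee_pos"])@o["ee_rot"]-T[:3,3])@T[:3,:3]
    p=c[:,:2]/c[:,2:];r=(p**2).sum(1,keepdims=True)
    return p*(1+m["k1"]*r)*f+[m["cx"],m["cy"]]
E
python3 - <<'E'
import cv2,numpy as np
t=cv2.imread("pics/top0.png");s=cv2.imread("pics/scene0.png")
a=cv2.resize(t[170:240,330:440],None,fx=7,fy=7,interpolation=cv2.INTER_CUBIC)[:, :770]
cv2.imwrite("pics/cb.png",a)
cv2.imwrite("pics/cf.png",cv2.resize(t[140:230,160:300],None,fx=5.5,fy=5.5,interpolation=cv2.INTER_CUBIC))
cv2.imwrite("pics/cs.png",cv2.resize(s[170:250,220:440],None,fx=3.6,fy=3.6,interpolation=cv2.INTER_CUBIC))
E
```

```text
(no output)
```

View pics/cb.png

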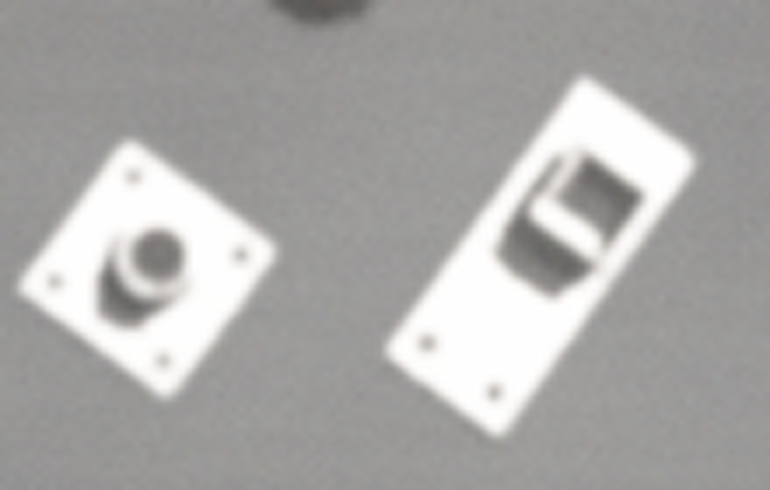

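View pics/cf.png

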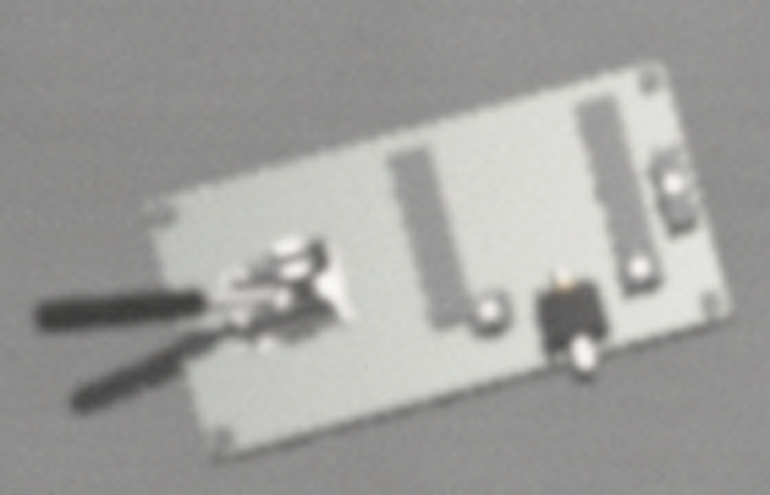

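View pics/cs.png

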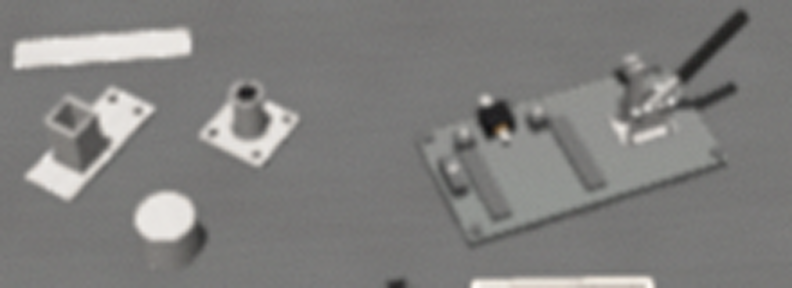

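The crop shows a bare grey plate with an off-centre square post (407,205) and two bolt holes at the lower-left end, so the choice holds. The fixture's end stop is on the right at (283,175), and the side stops and switch are on the robot's side.

```bash
cat > m1.py <<'E'
import cv2,numpy as np
from cell import env
from h import *
t=cv2.imread("pics/top0.png");m=env.camera_model("top");ms=env.camera_model("scene")
g=cv2.GaussianBlur(t,(3,3),0).min(axis=2)
def quad(mask):
    cs,_=cv2.findContours(mask,cv2.RETR_EXTERNAL,cv2.CHAIN_APPROX_NONE)
    return cv2.convexHull(max(cs,key=cv2.contourArea))
# bracket
k=np.zeros_like(g);k[175:240,380:435]=(g[175:240,380:435]>190)*255
h=quad(k)
# undistort to plane z=8 and minAreaRect in metric
P=onz(m,h.reshape(-1,2),0.008)[:,:2]
r=cv2.minAreaRect(np.float32(P*1000));print("bracket rect mm",r)
b=cv2.boxPoints(r);print(b)
f=np.zeros_like(g);f[145:228,180:297]=(g[145:228,180:297]>135)*255
f=cv2.morphologyEx(f,cv2.MORPH_OPEN,np.ones((5,5)))
h=quad(f);P=onz(m,h.reshape(-1,2),0.015)[:,:2]
print("fix",cv2.minAreaRect(np.float32(P*1000)))
print(t[200,180],t[180,270],t[205,407],t[210,230])
# holes & two-view heights by hand picks
def C(x,y,x0,y0,s): return [x0+x/s-0.5+0.5/s,y0+y/s-0.5+0.5/s]
T=lambda x,y:C(x,y,330,170,7);S=lambda x,y:C(x,y,220,170,3.6);F=lambda x,y:C(x,y,160,140,5.5)
for n,a,c in [("br hole L",T(428,343),S(137,110)),("br hole R",T(494,391),S(112,98)),("corner short robotfar",T(585,75),S(70,199)),("plate corner long R",T(500,437),S(111,87)),
 ("fix corner +x-y",F(150,200),S(724,163)),("fix -x-y",F(660,62),S(473,244)),("fix -x+y",F(732,312),S(417,140))]:
    ra=ray(m,a);rc=ray(ms,c);x,e=tri([(ra[0],ra[1][0]),(rc[0],rc[1][0])]);print(n,(x*1000).round(1),np.round(np.array(e)*1000,1))
E
python3 m1.py
```

```text
bracket rect mm ((473.72149658203125, -366.55389404296875), (65.54854583740234, 155.17564392089844), 54.06446075439453)
[[ 391.66595 -347.55615]
 [ 517.3082  -438.62482]
 [ 555.77704 -385.55164]
 [ 430.13477 -294.48297]]
fix ((533.3623657226562, 152.73248291015625), (253.3926544189453, 358.724365234375), 0.3002168834209442)
[129 129 130] [175 180 180] [102 104 105] [200 206 205]
br hole L [ 434.7 -315.9   11.2] [0.1 0.1]
br hole R [ 413.9 -344.3   10.4] [0.1 0.1]
corner short robotfar [ 553.1 -385.3   12.6] [1.2 1.2]
plate corner long R [ 394.1 -346.8    6.8] [0.5 0.5]
fix corner +x-y [563.1 308.4  10.2] [0.9 0.9]
fix -x-y [643.5  26.7   9.6] [1. 1.]
fix -x+y [502.  -15.1   9.1] [1.1 1.1]
```

```bash
cat > go.py <<'E'
import sys,numpy as np
from cell import env
from scipy.spatial.transform import Rotation as Ro
def Rdown(yaw):
    a=np.radians(yaw);return np.array([[0,np.cos(a),np.sin(a)],[0,np.sin(a),-np.cos(a)],[-1,0,0]])
if __name__=="__main__":
    x,y,z,yaw=map(float,sys.argv[1:5]);o=env.get_obs();R=o["ee_rot"]
    d=R.T@(np.array([x,y,z])-o["ee_pos"]);w=Ro.from_matrix(R.T@Rdown(yaw)).as_rotvec()
    n=max(np.linalg.norm(d)/.0625,np.degrees(np.linalg.norm(w))/10.7)
    print("t",o["time"],"pos",o["ee_pos"].round(4),"yaw",np.degrees(np.arctan2(R[1,1],R[0,1])).round(2),"F",o["wrist_force"].round(1),"g",round(o["gripper_width"],3),"q",o["qpos"].round(2))
    print("turn",w.round(4),"shift",d.round(4),"rows",round(n,1))
E
python3 go.py 0.55 0.10 0.30 16
```

```text
t 0.15 pos [0.1779 0.5988 0.2497] yaw 73.45 F [ 0.5 -0.1  0.2] g 1.001 q [-1.38  0.44  0.02  1.57 -0.01  1.13 -0.08]
turn [1.0027e+00 7.0000e-04 1.0000e-03] shift [-0.0498 -0.3722  0.4987] rows 10.0
```

Emit:
play_rows:
  targets:
    - [[0.08,0,0,-0.01,-0.03,0.04,0.085],[0.16,0,0,-0.02,-0.06,0.08,0.085],[0.25,0,0,-0.03,-0.093,0.125,0.085],[0.33,0,0,-0.04,-0.125,0.166,0.085],[0.42,0,0,-0.05,-0.155,0.208,0.085]]

```text
time: 0.78
ee_pos: [0.334, 0.3896, 0.3006]
ee_rot: [[-0.0, 0.653, 0.757], [-0.0, 0.757, -0.653], [-1.0, -0.0, -0.0]]
wrist_force: [0.4, 0.6, -0.2]
gripper_width: 0.992
```

```bash
python3 go.py 0.55 0.10 0.30 16
```

```text
t 0.775 pos [0.334  0.3896 0.3006] yaw 49.22 F [ 0.4  0.6 -0.2] g 0.992 q [-1.12  0.21  0.19  1.78 -0.04  1.16 -0.06]
turn [ 5.798e-01 -0.000e+00  2.000e-04] shift [ 0.0005 -0.0782  0.3527] rows 5.8
```

Emit:
play_rows:
  targets:
    - [[0.11,0,0,0,-0.013,0.06,0.085],[0.22,0,0,0,-0.026,0.12,0.085],[0.33,0,0,0,-0.04,0.18,0.085],[0.44,0,0,0,-0.053,0.24,0.085],[0.55,0,0,0,-0.067,0.3,0.085]]

```text
time: 1.4
ee_pos: [0.5182, 0.1436, 0.3004]
ee_rot: [[0.0, 0.953, 0.304], [0.0, 0.304, -0.953], [-1.0, 0.0, -0.0]]
wrist_force: [1.1, 0.6, 1.0]
gripper_width: 0.994
```

Emit:
play_rows:
  targets:
    - [[0.03,0,0,0,0,0.03,0.085],[0.03,0,0,0,0,0.03,0.085],[0.03,0,0,0,0,0.03,0.085]]

```text
time: 1.78
ee_pos: [0.5262, 0.1174, 0.3001]
ee_rot: [[-0.001, 0.96, 0.279], [0.0, 0.279, -0.96], [-1.0, -0.0, -0.001]]
wrist_force: [0.1, 1.0, 0.5]
gripper_width: 0.999
```

```bash
cat > snap.py <<'E'
import sys,pickle,cv2
from cell import env
n=sys.argv[1];o=env.get_obs();f=env.grab_frame("wrist");cv2.imwrite(f"pics/{n}.png",f[:,:,::-1]);pickle.dump(o,open(f"pics/{n}.pkl","wb"));print(o["time"],o["ee_pos"],abs(o["joint_vel"]).max())
E
python3 snap.py f1;python3 go.py 0.55 0.10 0.30 16
```

```text
1.775 [0.52616245 0.11741883 0.30008291] 0.01653758452293331
t 1.825 pos [0.5261 0.1179 0.3001] yaw 16.27 F [ 0.6 -0.3 -0.4] g 0.994 q [-0.69  0.26  0.48  1.74 -0.13  1.17  0.11]
turn [ 0.0047 -0.0007  0.0004] shift [0.0001 0.018  0.0239] rows 0.5
```

View pics/f1.png

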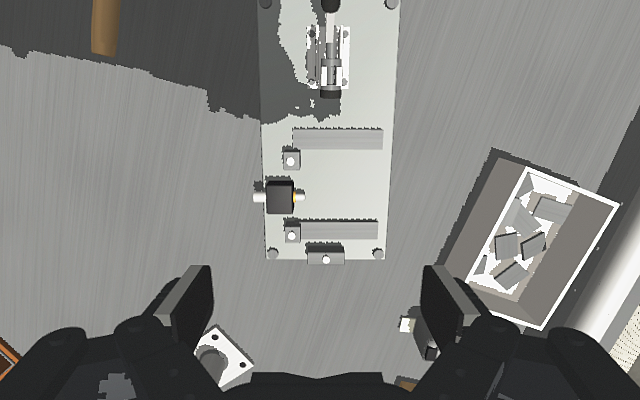

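The wrist view shows the fixture with its end stop at (325,255), side stops at (291,160) and (291,235), the pin at (299,196) and the strips at (338,139) and (335,229). The layout is as described. I'll take a second view for triangulation.

Emit:
play_rows:
  targets:
    - [[0,0,0,0,0.015,0.04,0.085],[0,0,0,0,0.03,0.09,0.085],[0,0,0,0,0.03,0.09,0.085],[0,0,0,0,0.03,0.09,0.085]]

```text
time: 2.33
ee_pos: [0.58, 0.04, 0.3]
ee_rot: [[-0.001, 0.96, 0.28], [0.001, 0.28, -0.96], [-1.0, -0.001, -0.001]]
wrist_force: [0.0, 0.8, -0.3]
gripper_width: 0.995
```

```bash
python3 snap.py f2
python3 - <<'E'
import cv2
a=cv2.imread("pics/f1.png");b=cv2.imread("pics/f2.png")
cv2.imwrite("pics/f1c.png",cv2.resize(a[110:275,240:410],None,fx=3.6,fy=3.6,interpolation=cv2.INTER_CUBIC))
E
```

```text
2.325 [0.58004022 0.04002673 0.30000085] 0.015230082777774986
```

View pics/f2.png

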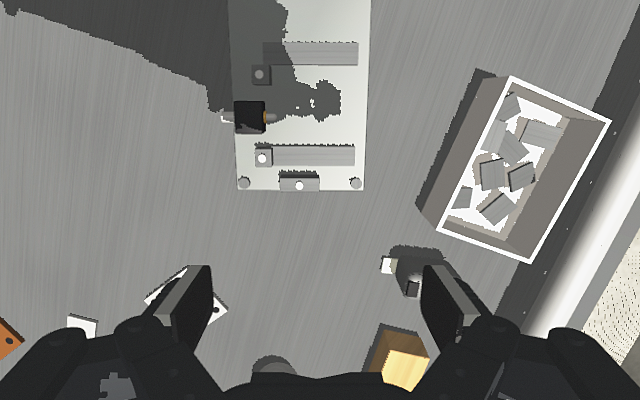

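View pics/f1c.png

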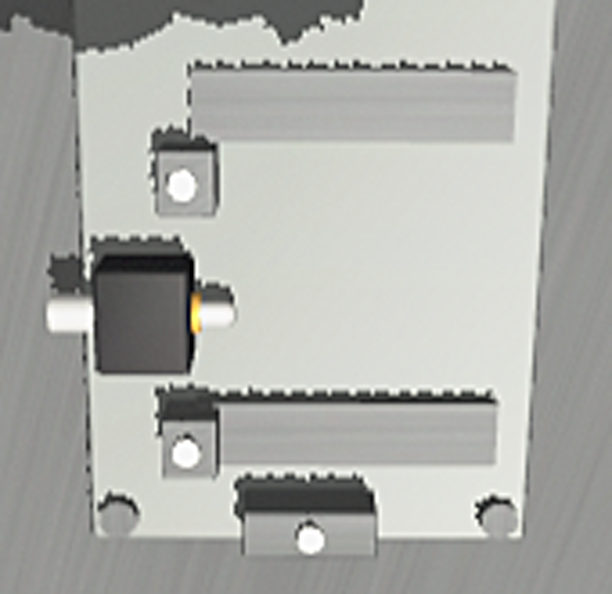

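```bash
python3 - <<'E'
import cv2
b=cv2.imread("pics/f2.png")
cv2.imwrite("pics/f2c.png",cv2.resize(b[30:200,215:380],None,fx=3.5,fy=3.5,interpolation=cv2.INTER_CUBIC))
a=cv2.imread("pics/f1.png")
cv2.imwrite("pics/f1d.png",cv2.resize(a[140:270,255:345],None,fx=4.5,fy=4.5,interpolation=cv2.INTER_NEAREST))
E
```

```text
(no output)
```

View pics/f2c.png

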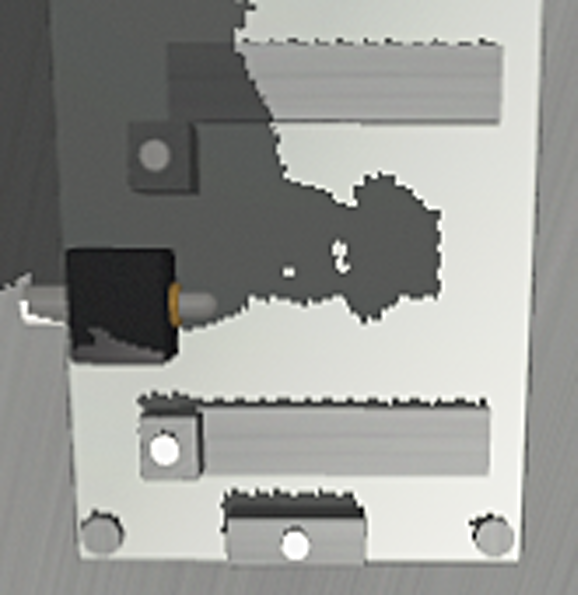

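View pics/f1d.png

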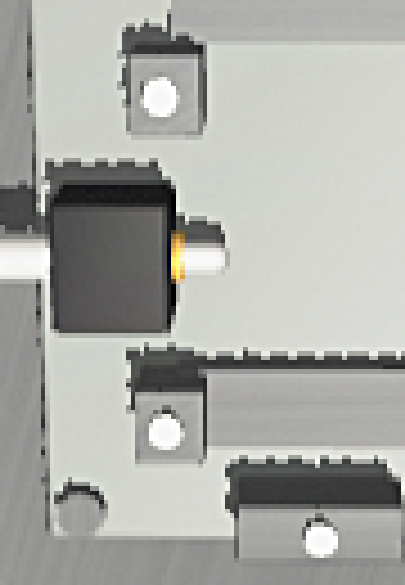

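```bash
cat > m2.py <<'E'
import pickle
from cell import env
from h import *
m=env.camera_model("wrist")
o1=pickle.load(open("pics/f1.pkl","rb"));o2=pickle.load(open("pics/f2.pkl","rb"))
A=lambda p:[240+(p[0]+.5)/3.6-.5,110+(p[1]+.5)/3.6-.5];B=lambda p:[215+(p[0]+.5)/3.5-.5,30+(p[1]+.5)/3.5-.5]
L=[("scr_end",(310,539),(295,543),None),("scr_s1",(186,453),(165,450),None),("scr_s2",(181,185),(153,155),None),
("c-x+y",(95,537),(83,560),(-150,75,15)),("c-x-y",(523,537),(519,562),(-150,-75,15)),("pin",(234,313),(217,303),(-65,24,27)),
("s2a",(515,68),(502,43),(11,-62,23)),("s2b",(515,141),(500,124),(-11,-62,23)),("s1a",(497,401),(489,405),(-97,-62,23)),("s1b",(496,464),(488,475),(-119,-62,23))]
W=[];Fm=[]
for n,a,b,f in L:
    r1=ray(m,A(a),o1);r2=ray(m,B(b),o2);x,e=tri([(r1[0],r1[1][0]),(r2[0],r2[1][0])])
    print(n,(x*1000).round(1),round(e[0]*1000,1))
    if f:
        f=np.array(f)/1e3;W.append(np.mean([onz(m,A(a),f[2],o1)[0],onz(m,B(b),f[2],o2)[0]],0));Fm.append(f)
    L2=(n,x)
W=np.array(W)[:,:2];Fm=np.array(Fm)[:,:2]
cw,cf=W.mean(0),Fm.mean(0);H=(Fm-cf).T@(W-cw);th=np.arctan2(H[0,1]-H[1,0],H[0,0]+H[1,1])
R=np.array([[np.cos(th),-np.sin(th)],[np.sin(th),np.cos(th)]]);t=cw-R@cf
print("yaw",np.degrees(th),"origin",t,"res mm",((Fm@R.T+t-W)*1000).round(1).tolist())
print("scale",np.sqrt(((W-cw)**2).sum()/((Fm-cf)**2).sum()))
for q in [(-75,0),(-66,-11),(-75,-11),(175,0)]: print(q,(R@(np.array(q)/1e3)+t).round(4))
E
python3 m2.py
```

```text
scr_end [567.3  17.4  43.1] 0.1
scr_s1 [521.   34.1  40.7] 0.0
scr_s2 [497.1 117.   41.4] 0.1
c-x+y [499.9 -15.8  13.4] 0.5
c-x-y [642.8  25.4  13.7] 0.5
pin [524.   80.4  30.2] 0.4
s2a [586.2 177.3  21.3] 0.0
s2b [593.1 155.6  21.1] 0.5
s1a [615.1  73.7  24.5] 0.1
s1b [621.9  52.2  24. ] 0.3
yaw 106.07701348678556 origin [0.52951412 0.14927852] res mm [[-1.0, -0.5], [0.6, 0.1], [0.5, 0.4], [0.1, -0.1], [-0.7, 0.3], [0.6, -0.2], [-0.1, 0.1]]
scale 0.9966406660251846
(-75, 0) [0.5503 0.0772]
(-66, -11) [0.5584 0.0889]
(-75, -11) [0.5609 0.0803]
(175, 0) [0.4811 0.3174]
```

```bash
python3 go.py 0.44 -0.34 0.26 54
```

```text
t 2.375 pos [0.5799 0.0405 0.3001] yaw 16.31 F [0.1 0.3 0.6] g 0.992 q [-0.53  0.34  0.51  1.64 -0.18  1.21  0.3 ]
turn [-6.578e-01 -1.200e-03  1.000e-04] shift [ 0.0398 -0.2411  0.326 ] rows 6.5
```

Emit:
play_rows:
  targets:
    - [[-0.094,0,0,0.006,-0.034,0.047,0.085],[-0.188,0,0,0.012,-0.069,0.093,0.085],[-0.28,0,0,0.018,-0.103,0.14,0.085],[-0.375,0,0,0.024,-0.138,0.186,0.085],[-0.47,0,0,0.03,-0.172,0.233,0.085]]

```text
time: 3.0
ee_pos: [0.4798, -0.2326, 0.2704]
ee_rot: [[0.001, 0.726, 0.688], [0.001, 0.688, -0.726], [-1.0, 0.001, -0.0]]
wrist_force: [0.8, 0.0, -0.0]
gripper_width: 0.995
```

```bash
python3 go.py 0.44 -0.34 0.26 54
```

```text
t 3.0 pos [ 0.4798 -0.2326  0.2704] yaw 43.47 F [ 0.8  0.  -0. ] g 0.995 q [-0.06  0.28  0.52  1.8  -0.16  1.1   1.28]
turn [-1.838e-01  1.000e-04 -1.300e-03] shift [ 0.0102 -0.1027  0.0506] rows 1.8
```

Emit:
play_rows:
  targets:
    - [[-0.09,0,0,0.005,-0.05,0.025,0.085],[-0.184,0,0,0.01,-0.1,0.05,0.085],[-0.184,0,0,0.01,-0.1,0.05,0.085],[-0.184,0,0,0.01,-0.1,0.05,0.085]]

```text
time: 3.5
ee_pos: [0.442, -0.3363, 0.2602]
ee_rot: [[0.0, 0.592, 0.806], [0.001, 0.806, -0.592], [-1.0, 0.001, -0.0]]
wrist_force: [-0.1, 0.8, 0.2]
gripper_width: 1.001
```

```bash
python3 snap.py b1; python3 go.py 0.49 -0.378 0.2 54
```

```text
3.5 [ 0.44199132 -0.33627916  0.26024045] 0.0228893490097232
t 3.55 pos [ 0.4424 -0.3358  0.2602] yaw 53.77 F [-0.4  1.  -0.1] g 0.997 q [ 0.16  0.33  0.52  1.76 -0.18  1.1   1.68]
turn [-0.004  -0.0004 -0.0012] shift [ 0.0602 -0.006   0.0634] rows 1.4
```

View pics/b1.png

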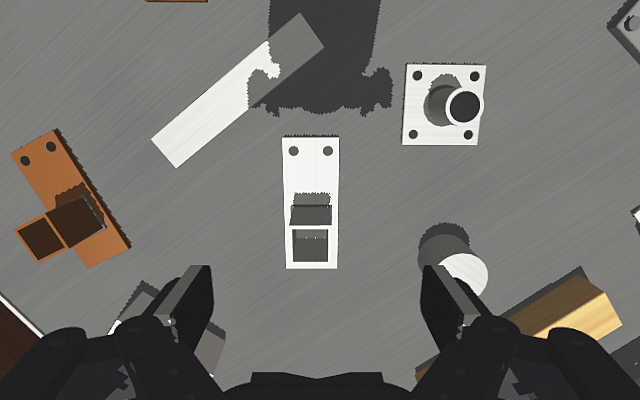

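The close view confirms a steel square post (312,247), with drilled holes at (293,151) and (328,151) at the far end. Next is a second view from another place.

Emit:
play_rows:
  targets:
    - [[0,0,0,0,-0.003,0.03,0.085],[0,0,0,0,-0.006,0.06,0.085],[0,0,0,0,-0.006,0.06,0.085],[0,0,0,0,-0.006,0.06,0.085]]

```text
time: 4.05
ee_pos: [0.4864, -0.3766, 0.2601]
ee_rot: [[-0.0, 0.591, 0.806], [0.001, 0.806, -0.591], [-1.0, 0.0, -0.001]]
wrist_force: [-0.9, 0.1, -0.5]
gripper_width: 0.997
```

```bash
python3 snap.py b2; python3 - <<'E'
import cv2
a=cv2.imread("pics/b1.png");b=cv2.imread("pics/b2.png")
cv2.imwrite("pics/b1c.png",cv2.resize(a[125:280,265:355],None,fx=3.8,fy=3.8,interpolation=cv2.INTER_CUBIC))
cv2.imwrite("pics/b2c.png",cv2.resize(b[25:190,265:365],None,fx=3.6,fy=3.6,interpolation=cv2.INTER_CUBIC))
E
```

```text
4.05 [ 0.48637789 -0.37658643  0.26006056] 0.012170320233279333
```

View pics/b1c.png

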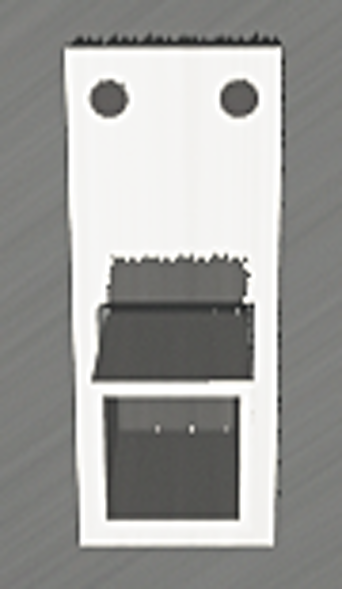

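View pics/b2c.png

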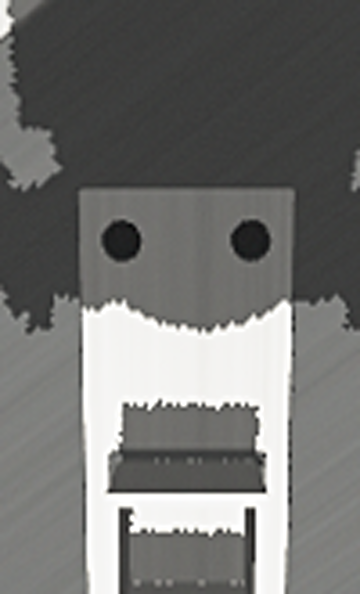

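```bash
cat > m3.py <<'E'
import pickle
from cell import env
from h import *
m=env.camera_model("wrist")
o1=pickle.load(open("pics/b1.pkl","rb"));o2=pickle.load(open("pics/b2.pkl","rb"))
A=lambda p:[265+(p[0]+.5)/3.8-.5,125+(p[1]+.5)/3.8-.5];B=lambda p:[265+(p[0]+.5)/3.6-.5,25+(p[1]+.5)/3.6-.5]
L=[("cL",(65,46),(80,188),8),("cR",(281,46),(294,188),8),("hL",(109,98),(122,240),8),("hR",(239,98),(250,240),8),("pL",(92,382),(108,491),70),("pR",(252,382),(266,491),70)]
X={}
for n,a,b,z in L:
    r1=ray(m,A(a),o1);r2=ray(m,B(b),o2);x,e=tri([(r1[0],r1[1][0]),(r2[0],r2[1][0])])
    X[n]=np.mean([onz(m,A(a),z/1e3,o1)[0],onz(m,B(b),z/1e3,o2)[0]],0)
    print(n,(x*1000).round(1),round(e[0]*1000,1),(X[n]*1000).round(1))
print("widths",np.linalg.norm(X["cL"]-X["cR"]),np.linalg.norm(X["pL"]-X["pR"]))
mid=(X["cL"]+X["cR"])/2;pm=(X["pL"]+X["pR"])/2
for a,b in (("cL","cR"),("hL","hR"),("pL","pR")):
    d=X[b]-X[a];print("jaw yaw",np.degrees(np.arctan2(d[1],d[0])))
ax=(mid-pm)[:2];print("long end to post face (75)",np.linalg.norm(ax),"x yaw",np.degrees(np.arctan2(ax[1],ax[0])))
u=np.array([np.cos(np.radians(143.9)),np.sin(np.radians(143.9))])
print("post axis from end",mid[:2]-u*.095,"from post",pm[:2]-u*.02)
E
python3 m3.py
```

```text
cL [ 393.9 -344.9    6.7] 0.1 [ 393.9 -344.8    8. ]
cR [ 429.1 -297.     7.3] 0.2 [ 429.1 -297.     8. ]
hL [ 412.2 -343.7    9.1] 0.1 [ 412.2 -343.8    8. ]
hR [ 433.4 -314.8    9.3] 0.1 [ 433.5 -314.8    8. ]
pL [ 459.6 -380.1   74.5] 0.0 [ 460.4 -381.    70. ]
pR [ 482.5 -349.    74.4] 0.2 [ 483.6 -349.5   70. ]
widths 0.059334659551644915 0.039157435141915664
jaw yaw 53.66425118064029
jaw yaw 53.6630940006362
jaw yaw 53.659496291652985
long end to post face (75) 0.07499464352911171 x yaw 143.789881569704
post axis from end [ 0.48825594 -0.37692146] from post [ 0.48816658 -0.37703468]
```

```bash
python3 go.py 0.4882 -0.377 0.045 53.66
```

```text
t 4.1 pos [ 0.486  -0.3768  0.2602] yaw 53.72 F [-0.4  0.2  0.5] g 0.994 q [ 0.22  0.44  0.52  1.61 -0.23  1.15  1.73]
turn [ 0.001  -0.0008 -0.0006] shift [0.2152 0.001  0.002 ] rows 3.4
```

Emit:
play_rows:
  targets:
    - [[0,0,0,0.05,0.001,0.002,0.085],[0,0,0,0.11,0.001,0.002,0.085],[0,0,0,0.165,0.001,0.002,0.085],[0,0,0,0.205,0.001,0.002,0.085],[0,0,0,0.215,0.001,0.002,0.085]]

```text
time: 4.72
ee_pos: [0.4868, -0.3768, 0.0434]
ee_rot: [[-0.003, 0.593, 0.805], [0.003, 0.805, -0.593], [-1.0, 0.0, -0.004]]
wrist_force: [-0.3, -0.3, 0.9]
gripper_width: 0.993
```

Emit:
play_rows:
  targets:
    - [[0,0,0,0,0,0,0.085],[0,0,0,0,0,0,0.045],[0,0,0,0,0,0,0.03],[0,0,0,0,0,0,0.03],[0,0,0,0,0,0,0.03]]

```text
time: 5.35
ee_pos: [0.4888, -0.379, 0.0466]
ee_rot: [[0.002, 0.593, 0.805], [-0.001, 0.805, -0.593], [-1.0, 0.001, 0.002]]
wrist_force: [-0.8, 2.1, 6.8]
gripper_width: 0.462
```

```bash
python3 go.py 0.4882 -0.377 0.045 53.66; python3 snap.py g1
```

```text
t 5.35 pos [ 0.4888 -0.379   0.0466] yaw 53.62 F [-0.8  2.1  6.8] g 0.462 q [ 0.3   0.68  0.4   1.81 -0.38  0.73  1.85]
turn [-0.0006  0.0019 -0.0006] shift [ 0.0016  0.0013 -0.0017] rows 0.0
5.35 [ 0.48884444 -0.3790484   0.04663723] 0.002176366033580063
```

View pics/g1.png

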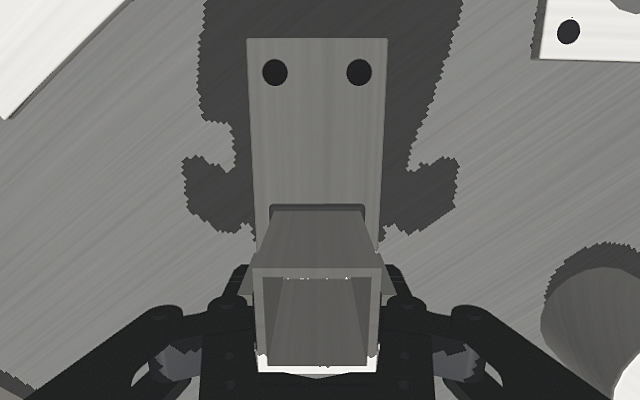

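The grip holds at 39 mm on the post, with the plate square to the jaws. Next: lift.

Emit:
play_rows:
  targets:
    - [[0,0,0,-0.01,0,0,0.03],[0,0,0,-0.04,0,0,0.03],[0,0,0,-0.09,0,0,0.03],[0,0,0,-0.14,0,0,0.03],[0,0,0,-0.165,0,0,0.03]]

```text
time: 6.02
ee_pos: [0.4882, -0.3793, 0.2133]
ee_rot: [[0.002, 0.593, 0.805], [-0.002, 0.805, -0.593], [-1.0, 0.0, 0.003]]
wrist_force: [0.9, -0.8, -6.8]
gripper_width: 0.461
```

```bash
python3 go.py 0.5584 0.0889 0.21 16.05
```

```text
t 6.025 pos [ 0.4882 -0.3793  0.2133] yaw 53.6 F [ 0.9 -0.8 -6.8] g 0.461 q [ 0.23  0.48  0.51  1.67 -0.26  1.06  1.75]
turn [ 0.6554  0.0026 -0.001 ] shift [ 0.0027  0.4185 -0.2214] rows 7.6
```

Emit:
play_rows:
  targets:
    - [[0.04,0,0,0,0.025,-0.013,0.03],[0.11,0,0,0,0.07,-0.037,0.03],[0.18,0,0,0,0.115,-0.061,0.03],[0.25,0,0,0,0.16,-0.085,0.03],[0.32,0,0,0,0.205,-0.108,0.03]]

```text
time: 6.65
ee_pos: [0.522, -0.1479, 0.2103]
ee_rot: [[-0.001, 0.818, 0.576], [0.0, 0.576, -0.818], [-1.0, -0.001, -0.001]]
wrist_force: [0.6, 0.2, -7.0]
gripper_width: 0.461
```

```bash
python3 go.py 0.5584 0.0889 0.21 16.05
```

```text
t 6.65 pos [ 0.522  -0.1479  0.2103] yaw 35.14 F [ 0.6  0.2 -7. ] g 0.461 q [-0.25  0.37  0.57  1.86 -0.24  0.98  1.04]
turn [ 0.3332 -0.0007  0.0007] shift [ 0.0004  0.1661 -0.1727] rows 3.8
```

Emit:
play_rows:
  targets:
    - [[0.08,0,0,0,0.04,-0.042,0.03],[0.16,0,0,0,0.08,-0.083,0.03],[0.24,0,0,0,0.12,-0.125,0.03],[0.32,0,0,0,0.155,-0.16,0.03],[0.325,0,0,0,0.158,-0.164,0.03]]

```text
time: 7.28
ee_pos: [0.5564, 0.0809, 0.2098]
ee_rot: [[-0.002, 0.956, 0.293], [0.002, 0.293, -0.956], [-1.0, -0.001, -0.002]]
wrist_force: [-0.2, -0.7, -7.2]
gripper_width: 0.46
```

Emit:
play_rows:
  targets:
    - [[0,0,0,0,0,0,0.03],[0,0,0,0,0,0,0.03]]

```text
time: 7.52
ee_pos: [0.5566, 0.0736, 0.2104]
ee_rot: [[-0.0, 0.959, 0.285], [-0.001, 0.285, -0.959], [-1.0, -0.0, 0.001]]
wrist_force: [-0.2, -0.5, -6.6]
gripper_width: 0.463
```

```bash
python3 snap.py p1; python3 go.py 0.5584 0.0889 0.21 16.05
```

```text
7.525 [0.55659988 0.07355966 0.21043203] 0.009078728106905718
t 7.575 pos [0.5567 0.0736 0.2105] yaw 16.53 F [ 0.2 -0.2 -6.7] g 0.459 q [-0.67  0.41  0.61  1.82 -0.27  1.    0.34]
turn [0.0084 0.0004 0.0003] shift [ 0.0005  0.006  -0.0142] rows 0.2
```

View pics/p1.png

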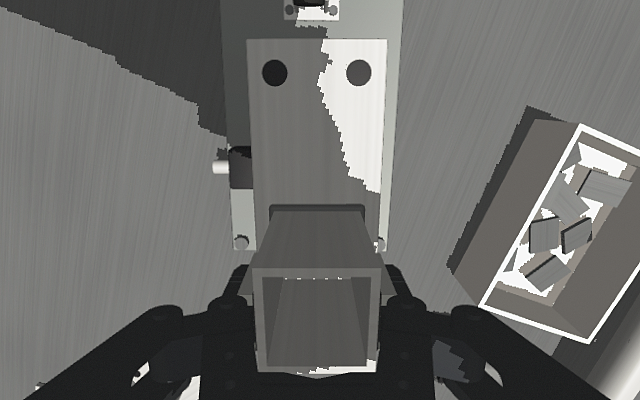

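```bash
python3 - <<'E'
import pickle,cv2
from cell import env
from h import *
m=env.camera_model("wrist")
T=m["tool_from_camera"]
o={"ee_rot":np.eye(3),"ee_pos":np.zeros(3)}
for n in("g1","p1"):
    g=cv2.imread(f"pics/{n}.png").min(axis=2)
    for x0 in (255,340):
        c=g[55:90,x0:x0+38];k=(c<45).astype(np.uint8)
        _,_,st,ce=cv2.connectedComponentsWithStats(k);i=1+np.argmax(st[1:,4])
        uv=ce[i]+[x0,55]
        c0,d=ray(m,uv,o);d=d[0];X=c0+d*((0.0386-c0[0])/d[0]);print(n,uv.round(1),st[i,4],(X*1000).round(1))
E
python3 go.py 0.5584 0.0889 0.12 16.08
```

```text
g1 [274.5  72.2] 502 [ 38.6 -17.2 -83.2]
g1 [358.6  72.2] 500 [ 38.6  19.2 -83.2]
p1 [274.4  72.6] 507 [ 38.6 -17.2 -83.1]
p1 [349.  81.] 1 [ 38.6  15.1 -79.6]
t 7.575 pos [0.5567 0.0736 0.2105] yaw 16.53 F [ 0.2 -0.2 -6.7] g 0.459 q [-0.67  0.41  0.61  1.82 -0.27  1.    0.34]
turn [0.0079 0.0004 0.0003] shift [ 0.0905  0.006  -0.0142] rows 1.5
```

Emit:
play_rows:
  targets:
    - [[0.008,0,0,0,0.006,-0.014,0.03],[0.008,0,0,0.03,0.006,-0.014,0.03],[0.008,0,0,0.07,0.006,-0.014,0.03],[0.008,0,0,0.11,0.006,-0.014,0.03],[0.008,0,0,0.12,0.006,-0.014,0.03]]

```text
time: 8.2
ee_pos: [0.5571, 0.0908, 0.0882]
ee_rot: [[-0.004, 0.96, 0.279], [-0.001, 0.279, -0.96], [-1.0, -0.004, -0.0]]
wrist_force: [-0.5, -0.4, -7.2]
gripper_width: 0.454
```

Emit:
play_rows:
  targets:
    - [[0,0,0,0,0,0,0.03],[0,0,0,0,0,0,0.03]]

```text
time: 8.45
ee_pos: [0.56, 0.0907, 0.0919]
ee_rot: [[0.003, 0.96, 0.279], [0.001, 0.279, -0.96], [-1.0, 0.003, 0.0]]
wrist_force: [0.0, 1.0, -6.9]
gripper_width: 0.461
```

```bash
python3 snap.py p2; python3 go.py 0.5584 0.0889 0.07 16.08;python3 - <<'E'
from cell import env
import cv2
f=env.grab_frame("top");cv2.imwrite("pics/t2.png",cv2.resize(f[140:230,160:300,::-1],None,fx=5,fy=5,interpolation=cv2.INTER_CUBIC))
f=env.grab_frame("scene");cv2.imwrite("pics/s2.png",cv2.resize(f[150:250,310:450,::-1],None,fx=5,fy=5,interpolation=cv2.INTER_CUBIC))
E
```

```text
8.45 [0.55998223 0.09074234 0.09192078] 0.006479936867861594
t 8.5 pos [0.5599 0.0908 0.0919] yaw 16.2 F [ 0.9 -0.4 -7.4] g 0.457 q [-0.62  0.56  0.52  1.92 -0.39  0.76  0.4 ]
turn [ 0.0022 -0.0001 -0.0029] shift [ 0.0219 -0.0021  0.0014] rows 0.4
```

View pics/p2.png

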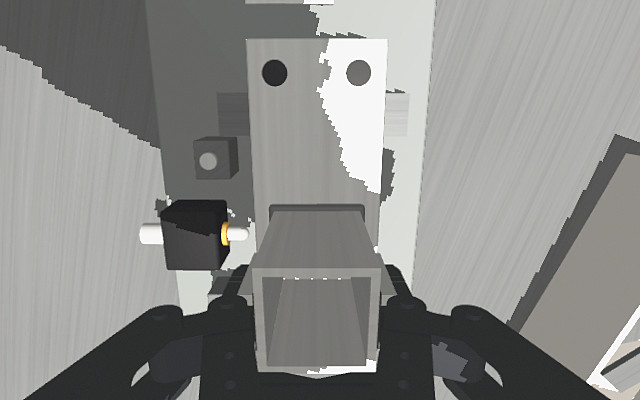

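View pics/s2.png

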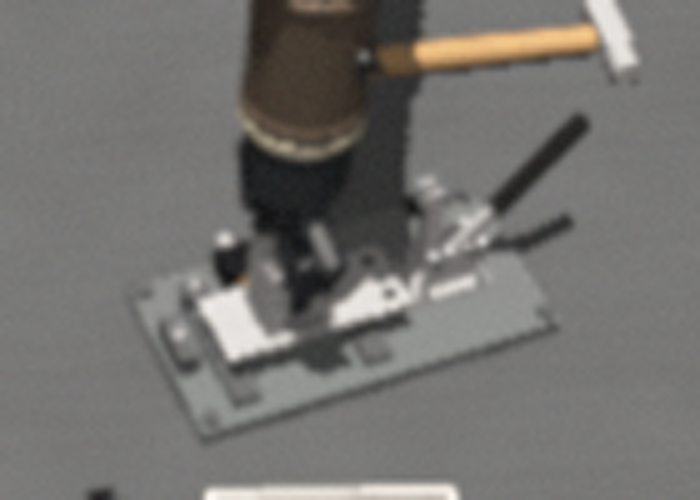

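The bracket hangs over the strips with its drilled end to the clamp and its edge clear of the side stop. The pin tip is at (248,235). I'll lower it gently.

Emit:
play_rows:
  targets:
    - [[0.002,0,0,0.007,-0.001,0.001,0.03],[0.002,0,0,0.013,-0.001,0.001,0.03],[0.002,0,0,0.016,-0.001,0.001,0.03],[0.002,0,0,0.018,-0.001,0.001,0.03],[0.002,0,0,0.019,-0.001,0.001,0.03]]

```text
time: 9.22
ee_pos: [0.558, 0.0893, 0.0711]
ee_rot: [[-0.0, 0.961, 0.277], [-0.0, 0.277, -0.961], [-1.0, -0.0, 0.0]]
wrist_force: [0.5, -0.2, -6.4]
gripper_width: 0.463
```

Emit:
play_rows:
  targets:
    - [[0,0,0,0.001,0,0,0.03],[0,0,0,0.002,0,0,0.03],[0,0,0,0.002,0,0,0.03]]

```text
time: 9.6
ee_pos: [0.5581, 0.0894, 0.0696]
ee_rot: [[0.0, 0.961, 0.277], [0.0, 0.277, -0.961], [-1.0, 0.0, -0.0]]
wrist_force: [-1.1, 1.2, -1.5]
gripper_width: 0.463
```

Emit:
play_rows:
  targets:
    - [[0,0,0,0,0,0.002,0.03],[0,0,0,0,0,0.004,0.03],[0,0,0,0,0,0.006,0.03],[0,0,0,0,0,0.008,0.03],[0,0,0,0,0,0.009,0.03]]

```text
time: 10.22
ee_pos: [0.561, 0.0812, 0.0696]
ee_rot: [[0.001, 0.961, 0.277], [0.001, 0.277, -0.961], [-1.0, 0.001, -0.001]]
wrist_force: [-1.6, 6.4, 3.1]
gripper_width: 0.463
```

Emit:
play_rows:
  targets:
    - [[0,0,0,0,0,0.001,0.03],[0,0,0,0,0,0.002,0.03],[0,0,0,0,0,0.002,0.03]]

```text
time: 10.6
ee_pos: [0.5615, 0.0792, 0.0696]
ee_rot: [[0.001, 0.961, 0.277], [0.001, 0.277, -0.961], [-1.0, 0.001, -0.0]]
wrist_force: [-1.3, 5.0, 2.3]
gripper_width: 0.461
```

Emit:
play_rows:
  targets:
    - [[0,0,0,0,0,0.001,0.03],[0,0,0,0,0,0.001,0.03]]

```text
time: 10.85
ee_pos: [0.5618, 0.0783, 0.0696]
ee_rot: [[0.001, 0.961, 0.278], [0.001, 0.278, -0.961], [-1.0, 0.001, -0.001]]
wrist_force: [-0.9, 5.5, 2.3]
gripper_width: 0.456
```

Emit:
play_rows:
  targets:
    - [[0,0,0,0,0,0.001,0.03],[0,0,0,0,0,0.001,0.03]]

```text
time: 11.1
ee_pos: [0.5619, 0.0781, 0.0697]
ee_rot: [[0.001, 0.961, 0.278], [0.002, 0.278, -0.961], [-1.0, 0.001, -0.001]]
wrist_force: [-2.5, 7.3, 3.9]
gripper_width: 0.46
```

The motion has stopped against the end stop at fixture TCP x -77, which is where I expected it. Now the slide to +y (tool -y).

Emit:
play_rows:
  targets:
    - [[0,0,0,0,-0.002,0,0.03],[0,0,0,0,-0.004,0,0.03],[0,0,0,0,-0.006,0,0.03],[0,0,0,0,-0.008,0,0.03],[0,0,0,0,-0.009,0,0.03]]

```text
time: 11.72
ee_pos: [0.5551, 0.0761, 0.0698]
ee_rot: [[0.004, 0.96, 0.279], [0.002, 0.279, -0.96], [-1.0, 0.004, -0.001]]
wrist_force: [5.4, 8.0, -3.7]
gripper_width: 0.463
```

Emit:
play_rows:
  targets:
    - [[0,0,0,0,-0.001,0,0.03],[0,0,0,0,-0.002,0,0.03],[0,0,0,0,-0.002,0,0.03]]

```text
time: 12.1
ee_pos: [0.5531, 0.0756, 0.0698]
ee_rot: [[0.004, 0.96, 0.279], [0.002, 0.279, -0.96], [-1.0, 0.004, -0.001]]
wrist_force: [4.4, 8.3, -3.5]
gripper_width: 0.463
```

Emit:
play_rows:
  targets:
    - [[0,0,0,0,-0.001,0,0.03],[0,0,0,0,-0.001,0,0.03]]

```text
time: 12.35
ee_pos: [0.5522, 0.0753, 0.0699]
ee_rot: [[0.004, 0.96, 0.279], [0.002, 0.279, -0.96], [-1.0, 0.005, -0.0]]
wrist_force: [4.0, 8.4, -3.8]
gripper_width: 0.461
```

Emit:
play_rows:
  targets:
    - [[0,0,0,0,-0.001,0,0.03],[0,0,0,0,-0.002,0,0.03],[0,0,0,0,-0.002,0,0.03]]

```text
time: 12.72
ee_pos: [0.5503, 0.0747, 0.0699]
ee_rot: [[0.004, 0.96, 0.279], [0.002, 0.279, -0.96], [-1.0, 0.005, -0.0]]
wrist_force: [4.3, 7.4, -3.7]
gripper_width: 0.458
```

Emit:
play_rows:
  targets:
    - [[0,0,0,0,-0.001,0,0.03],[0,0,0,0,-0.001,0,0.03]]

```text
time: 12.98
ee_pos: [0.55, 0.0746, 0.0699]
ee_rot: [[0.005, 0.96, 0.279], [0.002, 0.279, -0.96], [-1.0, 0.006, -0.0]]
wrist_force: [5.5, 7.9, -5.7]
gripper_width: 0.458
```

```bash
cat > fx.py <<'E'
from cell import env
import numpy as np
o=env.get_obs();a=np.radians(106.08);R=np.array([[np.cos(a),-np.sin(a)],[np.sin(a),np.cos(a)]])
print("t",o["time"],"fix tcp mm",(R.T@(o["ee_pos"][:2]-[.5295,.1493])*1000).round(2),"z",o["ee_pos"][2].round(4),"F fix",(R.T@o["wrist_force"][:2]).round(1),o["wrist_force"][2].round(1),"rot",o["ee_rot"].round(4).tolist(),"Tq",o["wrist_torque"].round(2),"g",round(o["gripper_width"],3))
E
python3 fx.py
```

```text
t 12.975 fix tcp mm [-77.47   1.05] z 0.0699 F fix [ 6.1 -7.5] -5.7 rot [[0.0053, 0.9604, 0.2786], [0.0018, 0.2786, -0.9604], [-1.0, 0.0056, -0.0003]] Tq [ 1.97 -1.52 -0.02] g 0.458
```

Contact at y: the in-hand offset of about 1 mm matches. One more small push, pressed lightly down, then a look.

Emit:
play_rows:
  targets:
    - [[0,0,0,0.001,-0.001,0.0005,0.03],[0,0,0,0.0015,-0.001,0.0005,0.03],[0,0,0,0.0015,-0.001,0.0005,0.03]]

```text
time: 13.35
ee_pos: [0.5499, 0.0746, 0.0698]
ee_rot: [[0.007, 0.96, 0.279], [0.004, 0.279, -0.96], [-1.0, 0.008, -0.002]]
wrist_force: [3.1, 12.0, 11.1]
gripper_width: 0.464
```

```bash
python3 fx.py; python3 snap.py h1
```

```text
t 13.35 fix tcp mm [-77.39   1.07] z 0.0698 F fix [10.7 -6.3] 11.1 rot [[0.0069, 0.9603, 0.279], [0.0036, 0.2789, -0.9603], [-1.0, 0.0076, -0.0015]] Tq [ 1.99 -0.55 -0.15] g 0.464
13.35 [0.54990614 0.07463868 0.06975192] 0.0018600612085115588
```

View pics/h1.png

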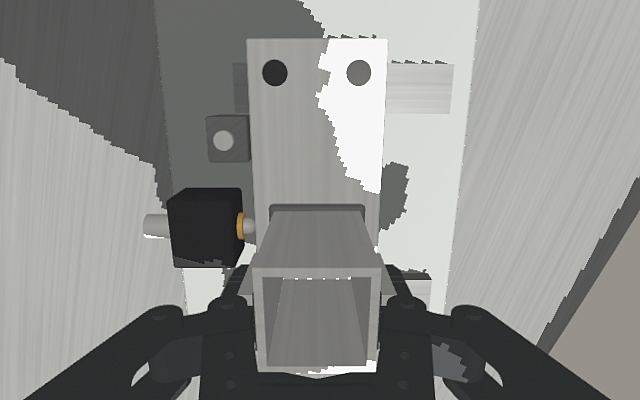

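The plate edge meets the side stop at (249,140) and the pin is pushed in at (250,226). Releasing.

Emit:
play_rows:
  targets:
    - [[0,0,0,0,0,0,0.05],[0,0,0,0,0,0,0.07],[0,0,0,0,0,0,0.085],[0,0,0,0,0,0,0.085]]

```text
time: 13.9
ee_pos: [0.5463, 0.0715, 0.0677]
ee_rot: [[-0.0, 0.961, 0.277], [-0.0, 0.277, -0.961], [-1.0, -0.0, 0.0]]
wrist_force: [-0.7, 0.7, 0.7]
gripper_width: 0.997
```

```bash
python3 fx.py; python3 snap.py r1
```

```text
t 13.9 fix tcp mm [-79.39   5.44] z 0.0677 F fix [0.8 0.5] 0.7 rot [[-0.0003, 0.9609, 0.2767], [-0.0004, 0.2767, -0.9609], [-1.0, -0.0004, 0.0003]] Tq [ 0.01 -0.02 -0.02] g 0.997
13.9 [0.54625754 0.07151309 0.06765023] 0.003107355662068909
```

View pics/r1.png

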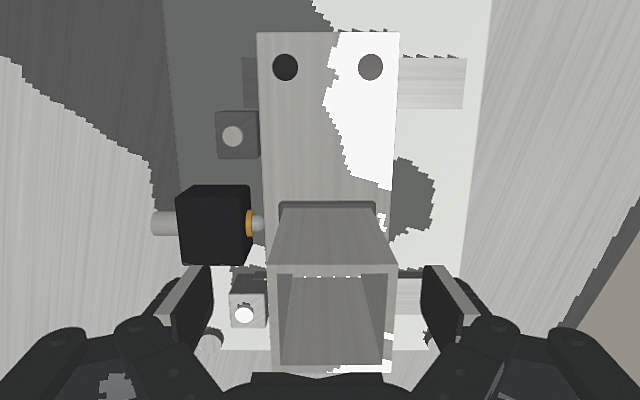

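Emit:
play_rows:
  targets:
    - [[0,0,0,-0.03,0.003,0,0.085],[0,0,0,-0.09,0.003,0,0.085],[0,0,0,-0.15,0.003,-0.02,0.085],[0,0,0,-0.19,0.003,-0.04,0.085],[0,0,0,-0.19,0.003,-0.04,0.085]]

```text
time: 14.58
ee_pos: [0.5394, 0.1132, 0.2608]
ee_rot: [[0.005, 0.96, 0.28], [0.003, 0.28, -0.96], [-1.0, 0.006, -0.001]]
wrist_force: [-0.4, 0.6, -0.6]
gripper_width: 0.995
```

Emit:
play_rows:
  targets:
    - [[0,0,0,0,0,0,0.085]]

```text
time: 14.7
ee_pos: [0.5377, 0.1109, 0.2572]
ee_rot: [[-0.001, 0.961, 0.277], [-0.0, 0.277, -0.961], [-1.0, -0.001, -0.0]]
wrist_force: [-0.1, 0.6, -0.1]
gripper_width: 0.998
```

```bash
python3 fx.py; python3 snap.py r2;  python3 - <<'E'
import cv2
a=cv2.imread("pics/r2.png")
cv2.imwrite("pics/r2c.png",cv2.resize(a[110:330,225:425],None,fx=2.7,fy=2.7,interpolation=cv2.INTER_CUBIC))
E
```

```text
t 14.7 fix tcp mm [-39.15   2.74] z 0.2572 F fix [ 0.6 -0. ] -0.1 rot [[-0.0007, 0.9608, 0.2773], [-0.0002, 0.2773, -0.9608], [-1.0, -0.0008, -0.0]] Tq [-0.01 -0.02 -0.02] g 0.998
14.7 [0.53771609 0.11091943 0.25717906] 0.017274984516083374
```

View pics/r2.png

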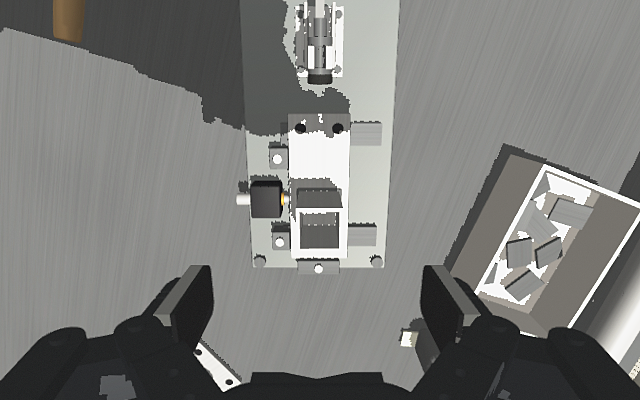

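View pics/r2c.png

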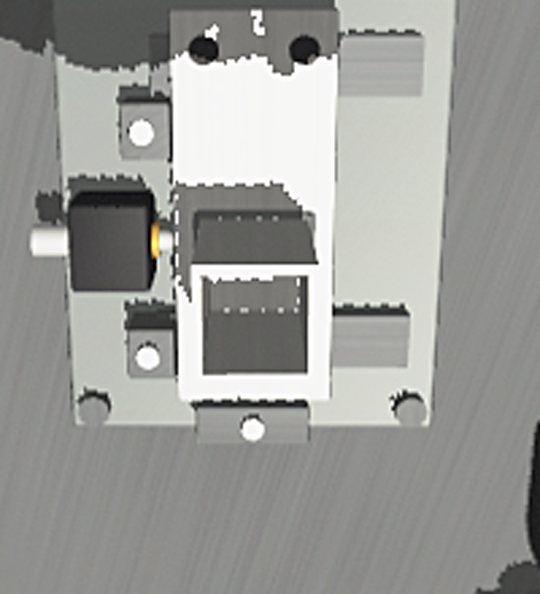

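```bash
python3 - <<'E'
import pickle
from cell import env
from h import *
m=env.camera_model("wrist");o=pickle.load(open("pics/r2.pkl","rb"))
A=lambda p:[225+(p[0]+.5)/2.7-.5,110+(p[1]+.5)/2.7-.5]
a=np.radians(106.08);R=np.array([[np.cos(a),-np.sin(a)],[np.sin(a),np.cos(a)]])
for n,p,z in [("fix c-x+y exp -150,75",(76,425),15),("fix c-x-y exp -150,-75",(430,425),15),("strip1 -y exp -119,-62",(409,366),23),("strip2 -y exp -11,-62",(422,96),23),
 ("plate long L exp 20,30",(170,11),31),("plate long R 20,-30",(337,11),31),("plate short L -130,30",(180,400),31),("plate short R -130,-30",(329,400),31),("stop s2 face top corner -32,30",(168,158),37),("stop s1 face -118,30",(174,377),37),
 ("hole L",(204,49),31),("hole R",(305,49),31),("post rear L -55,20",(192,263),93),("post rear R -55,-20",(318,263),93)]:
    X=onz(m,A(p),z/1e3,o)[0];print(n,(R.T@(X[:2]-[.5295,.1493])*1000).round(1))
E
```

```text
fix c-x+y exp -150,75 [-149.6   74.2]
fix c-x-y exp -150,-75 [-149.6  -74.3]
strip1 -y exp -119,-62 [-119.5  -62.7]
strip2 -y exp -11,-62 [-11.6 -62.5]
plate long L exp 20,30 [19.4 29.5]
plate long R 20,-30 [ 19.3 -29.5]
plate short L -130,30 [-130.6   29. ]
plate short R -130,-30 [-130.6  -30.2]
stop s2 face top corner -32,30 [-32.2  30.9]
stop s1 face -118,30 [-118.1   30.7]
hole L [ 6.1 17.7]
hole R [  6.1 -18.4]
post rear L -55,20 [-54.9  19.5]
post rear R -55,-20 [-54.9 -20. ]
```

All corners agree with the home position within about 1 mm. Next, the clamp: close the fingers and go over the handle.

```bash
python3 go.py 0.4811 0.3174 0.23 16.08
```

```text
t 14.75 pos [0.5375 0.1106 0.2567] yaw 16.07 F [ 0.2 -0.9 -0.6] g 0.995 q [-0.78  0.34  0.64  1.79 -0.22  1.09  0.22]
turn [-0.0003  0.0002  0.0018] shift [ 0.0267  0.003  -0.2143] rows 3.5
```

Emit:
play_rows:
  targets:
    - [[0,0,0,0,0,-0.03,0],[0,0,0,0,0.001,-0.08,0],[0,0,0,0,0.002,-0.135,0],[0,0,0,0.01,0.003,-0.185,0],[0,0,0,0.027,0.003,-0.214,0]]

```text
time: 15.38
ee_pos: [0.4807, 0.3195, 0.2291]
ee_rot: [[-0.001, 0.96, 0.279], [-0.001, 0.279, -0.96], [-1.0, -0.001, 0.0]]
wrist_force: [0.1, 0.5, -0.4]
gripper_width: 0.003
```

Emit:
play_rows:
  targets:
    - [[0,0,0,0,0,0,0],[0,0,0,0,0,0,0]]

```text
time: 15.62
ee_pos: [0.4823, 0.3156, 0.23]
ee_rot: [[-0.0, 0.961, 0.275], [-0.002, 0.275, -0.961], [-1.0, -0.001, 0.002]]
wrist_force: [-0.3, -0.3, 0.4]
gripper_width: -0.0
```

```bash
python3 fx.py; python3 snap.py c1;python3 go.py 0.4811 0.3174 0.077 16.08
```

```text
t 15.625 fix tcp mm [172.82  -0.74] z 0.23 F fix [-0.2  0.3] 0.4 rot [[-0.0005, 0.9615, 0.2749], [-0.0021, 0.2749, -0.9615], [-1.0, -0.001, 0.0019]] Tq [ 0.   -0.04 -0.05] g -0.0
15.625 [0.48234535 0.31556164 0.23001332] 0.016001772764155788
t 15.675 pos [0.4826 0.3155 0.2305] yaw 15.92 F [ 0.1 -1.  -0.1] g -0.001 q [-1.08  0.4   0.57  1.75 -0.24  1.06 -0.15]
turn [-0.0027  0.0013  0.0003] shift [ 0.1535 -0.0009 -0.0025] rows 2.5
```

View pics/c1.png

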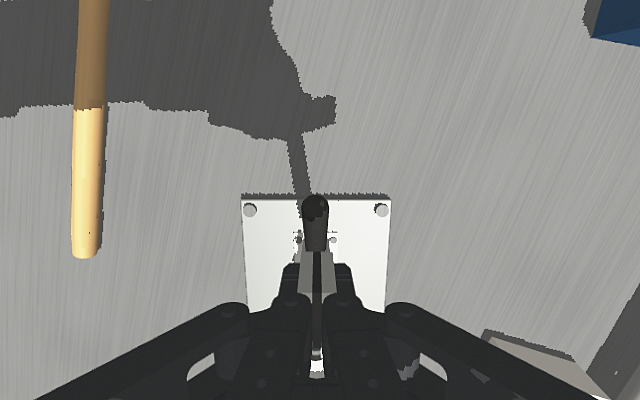

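The fingertips (317,262) stand over the black grip (315,215). Pressing down.

Emit:
play_rows:
  targets:
    - [[0,0,0,0.03,-0.001,-0.002,0],[0,0,0,0.055,-0.001,-0.002,0],[0,0,0,0.07,-0.001,-0.002,0],[0,0,0,0.085,-0.001,-0.002,0],[0,0,0,0.1,-0.001,-0.002,0]]

```text
time: 16.3
ee_pos: [0.4809, 0.3183, 0.1304]
ee_rot: [[0.001, 0.961, 0.276], [0.0, 0.276, -0.961], [-1.0, 0.001, 0.0]]
wrist_force: [1.0, 0.3, 1.4]
gripper_width: -0.0
```

Emit:
play_rows:
  targets:
    - [[0,0,0,0.014,0,0,0],[0,0,0,0.026,0,0,0],[0,0,0,0.038,0,0,0],[0,0,0,0.046,0,0,0],[0,0,0,0.05,0,0,0]]

```text
time: 16.92
ee_pos: [0.48, 0.3194, 0.0803]
ee_rot: [[-0.0, 0.961, 0.277], [-0.0, 0.277, -0.961], [-1.0, -0.0, -0.0]]
wrist_force: [-2.1, 3.0, 4.3]
gripper_width: -0.002
```

```bash
python3 fx.py
```

```text
t 16.925 fix tcp mm [177.16   0.44] z 0.0803 F fix [3.5 1.2] 4.3 rot [[-0.0004, 0.9608, 0.2774], [-0.0001, 0.2774, -0.9608], [-1.0, -0.0004, -0.0]] Tq [ 0.53  0.39 -0.  ] g -0.002
```

Tips are at about 61 mm, so 3 mm remain. I'll go on in small steps until the force rises.

Emit:
play_rows:
  targets:
    - [[0,0,0,0.002,0,0,0],[0,0,0,0.003,0,0,0],[0,0,0,0.003,0,0,0]]

```text
time: 17.3
ee_pos: [0.4799, 0.3197, 0.0783]
ee_rot: [[-0.0, 0.961, 0.278], [0.001, 0.278, -0.961], [-1.0, -0.0, -0.001]]
wrist_force: [-2.6, 1.0, 5.1]
gripper_width: 0.002
```

Emit:
play_rows:
  targets:
    - [[0,0,0,0.001,0,0,0],[0,0,0,0.002,0,0,0],[0,0,0,0.002,0,0,0]]

```text
time: 17.68
ee_pos: [0.48, 0.3198, 0.0772]
ee_rot: [[-0.0, 0.961, 0.277], [0.002, 0.277, -0.961], [-1.0, 0.0, -0.002]]
wrist_force: [-7.1, -0.0, 16.4]
gripper_width: 0.002
```

Emit:
play_rows:
  targets:
    - [[0,0,0,0.001,0,0,0],[0,0,0,0.0015,0,0,0],[0,0,0,0.0015,0,0,0]]

```text
time: 18.05
ee_pos: [0.4801, 0.3199, 0.0768]
ee_rot: [[-0.0, 0.961, 0.277], [0.002, 0.277, -0.961], [-1.0, 0.001, -0.002]]
wrist_force: [-10.0, -2.2, 30.9]
gripper_width: -0.002
```

```bash
python3 fx.py
```

```text
t 18.05 fix tcp mm [177.61   0.21] z 0.0768 F fix [ 0.6 10.3] 30.9 rot [[-0.0002, 0.9608, 0.2774], [0.0025, 0.2774, -0.9608], [-1.0, 0.0005, -0.0024]] Tq [-0.46  2.16 -0.  ] g -0.002
```

The handle has reached its end: 31 N, and no further travel. I'll rise and take a look.

Emit:
play_rows:
  targets:
    - [[0,0,0,-0.01,0,0,0],[0,0,0,-0.05,0,0,0],[0,0,0,-0.1,0,0,0],[0,0,0,-0.16,0,0.04,0],[0,0,0,-0.19,0,0.09,0]]

```text
time: 18.68
ee_pos: [0.5045, 0.2367, 0.264]
ee_rot: [[0.002, 0.96, 0.28], [0.001, 0.28, -0.96], [-1.0, 0.002, -0.001]]
wrist_force: [1.1, 0.3, -0.2]
gripper_width: 0.001
```

Emit:
play_rows:
  targets:
    - [[0,0,0,0,0,0.05,0],[0,0,0,0,0,0.1,0],[0,0,0,0,0,0.1,0],[0,0,0,0,0,0.1,0]]

```text
time: 19.18
ee_pos: [0.5316, 0.1405, 0.2616]
ee_rot: [[-0.0, 0.961, 0.277], [0.0, 0.277, -0.961], [-1.0, -0.0, -0.0]]
wrist_force: [-0.5, 0.2, 0.4]
gripper_width: -0.003
```

```bash
python3 fx.py; python3 snap.py e1;python3 - <<'E'
import cv2
from cell import env
a=cv2.imread("pics/e1.png");cv2.imwrite("pics/e1c.png",cv2.resize(a[0:300,200:440],None,fx=2,fy=2,interpolation=cv2.INTER_CUBIC))
f=env.grab_frame("scene");cv2.imwrite("pics/s3.png",cv2.resize(f[150:250,310:450,::-1],None,fx=5,fy=5,interpolation=cv2.INTER_CUBIC))
E
```

```text
t 19.175 fix tcp mm [-9.04  0.39] z 0.2616 F fix [0.3 0.4] 0.4 rot [[-0.0003, 0.961, 0.2767], [0.0002, 0.2767, -0.961], [-1.0, -0.0003, -0.0003]] Tq [ 0.    0.02 -0.04] g -0.003
19.175 [0.53163067 0.14050886 0.26162683] 0.02274498925283613
```

View pics/e1c.png

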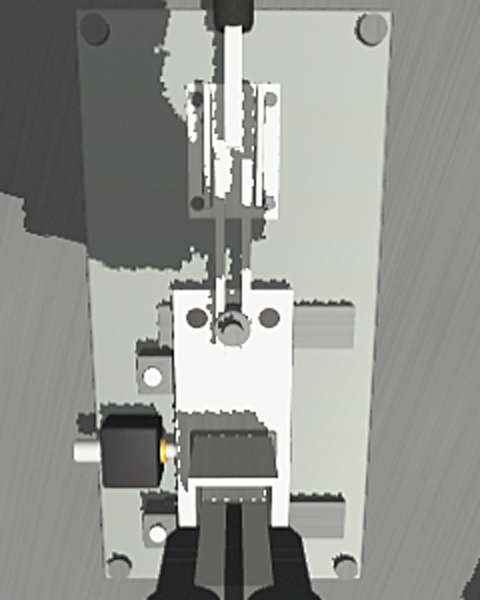

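View pics/s3.png

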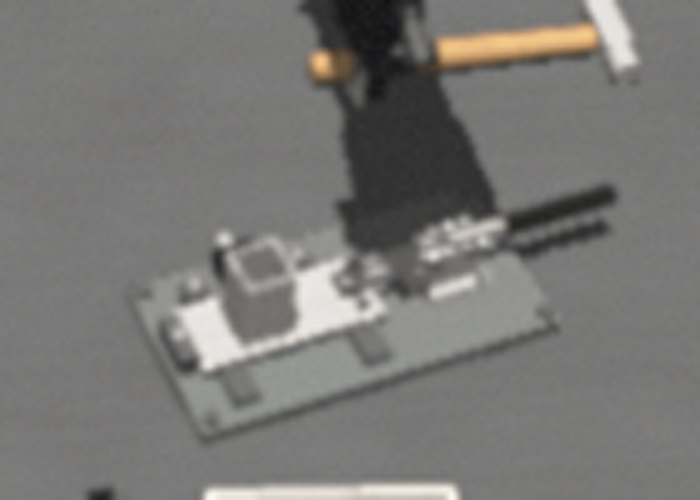

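The clamp pad sits on the plate between the holes and the handle is level. One last check of the seat from the earlier viewpoint, plus the handle tip.

Emit:
play_rows:
  targets:
    - [[0,0,0,-0.02,0,0.03,0.04],[0,0,0,-0.02,0,0.05,0.085],[0,0,0,-0.02,0,0.05,0.085],[0,0,0,-0.02,0,0.05,0.085]]

```text
time: 19.77
ee_pos: [0.5452, 0.0941, 0.2813]
ee_rot: [[-0.001, 0.96, 0.279], [0.0, 0.279, -0.96], [-1.0, -0.001, -0.001]]
wrist_force: [-0.5, -0.0, -0.4]
gripper_width: 0.85
```

```bash
python3 fx.py; python3 snap.py e2;python3 - <<'E'
import cv2
from cell import env
a=cv2.imread("pics/e2.png");cv2.imwrite("pics/e2c.png",cv2.resize(a[60:270,245:385],None,fx=2.8,fy=2.8,interpolation=cv2.INTER_CUBIC))
f=env.grab_frame("top")[:,:,::-1];cv2.imwrite("pics/top3.png",f);cv2.imwrite("pics/t3.png",cv2.resize(f[140:230,160:300],None,fx=5,fy=5,interpolation=cv2.INTER_CUBIC))
f=env.grab_frame("scene")[:,:,::-1];cv2.imwrite("pics/scene3.png",f)
E
```

```text
t 19.775 fix tcp mm [-57.36   0.19] z 0.2813 F fix [0.1 0.5] -0.4 rot [[-0.0009, 0.9602, 0.2792], [0.0004, 0.2792, -0.9602], [-1.0, -0.0007, -0.0006]] Tq [ 0.03 -0.02  0.04] g 0.85
19.775 [0.54520835 0.09412744 0.28127809] 0.005062449602378027
```

View pics/e2c.png

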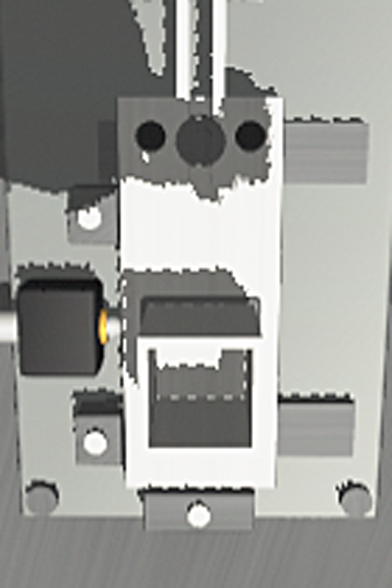

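View pics/t3.png

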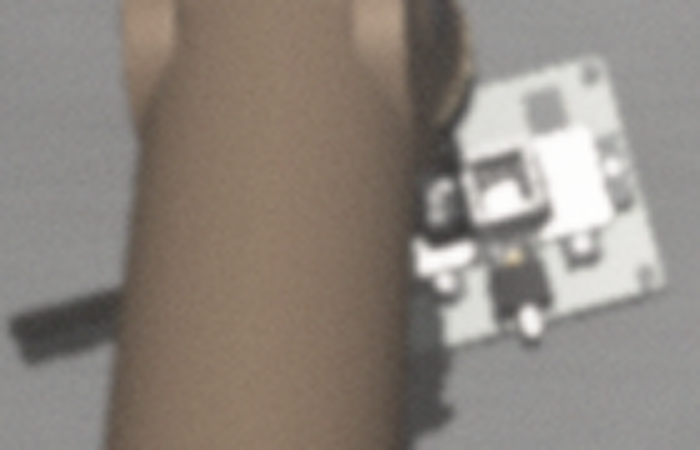

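View pics/scene3.png

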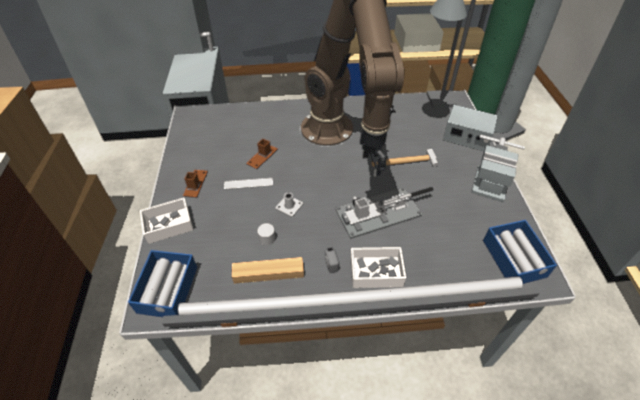

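```bash
python3 - <<'E'
import pickle,cv2
from cell import env
from h import *
m=env.camera_model("wrist");o=pickle.load(open("pics/e2.pkl","rb"))
A=lambda p:[245+(p[0]+.5)/2.8-.5,60+(p[1]+.5)/2.8-.5]
a=np.radians(106.08);R=np.array([[np.cos(a),-np.sin(a)],[np.sin(a),np.cos(a)]])
for n,p,z in [("fix c-x+y -150,75",(22,516),15),("fix c-x-y -150,-75",(377,517),15),("strip1 -119,-62",(354,455),23),("strip2 -11,-62",(368,184),23),
 ("long L 20,30",(118,97),31),("long R 20,-30",(283,97),31),("short L -130,30",(127,487),31),("short R -130,-30",(275,487),31),
 ("post rear L -55,20",(138,337),93),("post rear R -55,-20",(262,337),93),("post fr L -95,20",(138,461),93),("end stop face top",(145,492),37)]:
    X=onz(m,A(p),z/1e3,o)[0];print(n,(R.T@(X[:2]-[.5295,.1493])*1000).round(1))
E
python3 - <<'E'
import cv2
a=cv2.imread("pics/e2.png");cv2.imwrite("pics/e2d.png",cv2.resize(a[120:240,265:305],None,fx=5,fy=5,interpolation=cv2.INTER_NEAREST))
E
```

```text
fix c-x+y -150,75 [-149.6   74.9]
fix c-x-y -150,-75 [-149.8  -74.9]
strip1 -119,-62 [-119.3  -62.6]
strip2 -11,-62 [-11.7 -63.1]
long L 20,30 [19.4 29.5]
long R 20,-30 [ 19.5 -29.8]
short L -130,30 [-130.2   29. ]
short R -130,-30 [-130.1  -30.2]
post rear L -55,20 [-55.1  19.6]
post rear R -55,-20 [-55. -20.]
post fr L -95,20 [-97.1  20.3]
end stop face top [-130.    21.5]
```

View pics/e2d.png

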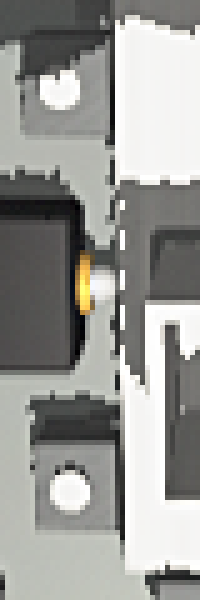

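```bash
python3 - <<'E'
from cell import env
from h import *
a=np.radians(106.08);R=np.array([[np.cos(a),-np.sin(a)],[np.sin(a),np.cos(a)]])
for d in (0,.05,.1):
    f=np.array([.1+.132*np.cos(d),0]);w=R@f+[.5295,.1493];print(d,proj(env.camera_model("scene"),[*w,.05+.132*np.sin(d)]).round(1),proj(env.camera_model("top"),[*w,.05+.132*np.sin(d)]).round(1))
a=cv2.imread("pics/scene3.png");cv2.imwrite("pics/s3d.png",cv2.resize(a[170:220,390:450],None,fx=10,fy=10,interpolation=cv2.INTER_NEAREST))
E
```

```text
0 [[432.5 187.9]] [[161.2 206.2]]
0.05 [[432.8 186.8]] [[160.5 206. ]]
0.1 [[433.  185.7]] [[160.  205.7]]
```

View pics/s3d.png

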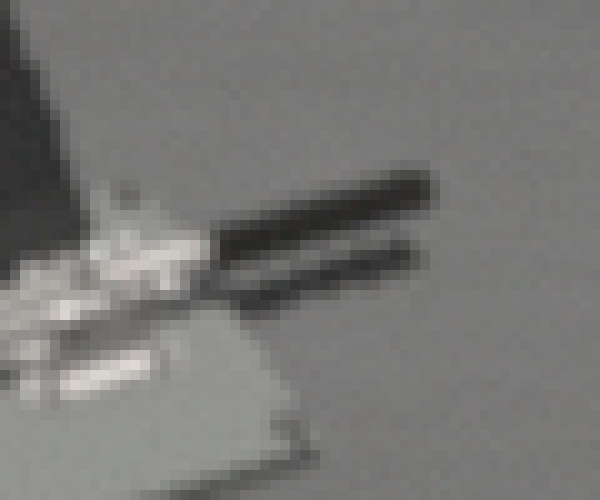

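The handle tip is at (433.0,188.5), against (432.5,187.9) predicted for fully down. The bracket has not moved since the clamping. Handing in.

```bash
python3 -c "
from cell import env
print(env.get_obs()['wrist_force'],env.get_obs()['time']);print(env.finish_job())"
```

```text
[ 0.17874125  0.20463971 -0.362522  ] 19.925
the job is handed in; nothing more can be done
None
```

The bracket is loaded in the weld fixture and clamped. I handed the job in at about 20 s; the hand-in gave no verdict.

**What I did:** I gripped the square-post steel bracket by its post and set it gently on the rest strips, about 11 mm clear of the stops. I slid it against the end stop and then both side stops, with forces up to about 12 N. I let go, pressed the clamp handle down to its stop (31 N at the end), and pulled clear.

**Last checks:**
- **Seat:** the plate corners measured within about 1 mm of the home position, both before and after clamping.
- **Switch pin:** I could not read its travel directly. In the picture the plate edge lies against both side stops and the pin is pushed in.
- **Clamp handle:** the fingertips stopped at 58 mm, the height given for the closed handle. The handle tip was within 1 pixel of where it should be when fully down.
- **Robot and bench:** wrist force was about zero, so the robot was touching nothing. The other things looked unmoved in the last scene view, though I did not measure them.

**Disagreements:** some triangulated heights were off by 2–4 mm, such as the post top at 74 mm instead of 70. One post corner in the last view was 2 mm off, and the plate's side edges read up to 1 mm inside nominal.

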